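Bolt the detergent chest shut

ROBOT

A 6-joint arm with a two-finger parallel gripper is mounted at the origin on the work surface. World frame = base frame: x ahead of the robot, y to its left, z up, the work surface at z = 0. Lengths are in m, angles in rad, forces in N, time in s.
With the tool pointing down it reaches from about 0.275 to 0.775 m from the base axis. Payload 14.6 kg.
Tool frame: the origin (TCP) lies on the centre line of the jaws, within the pads' length; the fingertips stand ctrl.nose_length ahead of it and the grasp point (between the pads) is the TCP (ctrl.nose_length is the distance from the TCP to the fingertips, in m); z points along the fingers, y is the line along which they close (so a half turn about z gives the same grasp; the last joint's range is limited). The gripper opens to 85 mm and grips with 20 to 120 N. Pads are 22 mm wide; open, the fingers measure 114 mm over their backs; the gripper's body (76 mm by 85 mm) begins 54 mm behind the grasp point. The pads swing forward as they close: fully open they stand 13 mm farther back than shut.
Start: joints at [0.954, 0.263, -0.048, 1.259, 0, 1.415], TCP at [0.234, 0.47, 0.25] pointing down, gripper open.
Joint ranges: [-2.65, 2.65], [-0.89, 1.7], [-1.18, 1.37], [-2.13, 2.11], [-1.35, 1.29], [-3.14, 3.14]. Speed limits (rad/s): [1.89, 1.89, 2.57, 2.79, 3.14, 3.14].

INTERFACE

Orientations are given as a 3x3 rotation matrix whose columns are the frame's x, y, z axes.
In Python, from station import ctrl, viewer, spotter gives the robot as it stands. The module is installed in compiled form; this text tells all that it offers.
- The arm moves only by the tool arm_command, never from a script. Its argument "motion" is a list of rows, each a list of 5 numbers: the opening, from -1 (shut) to 1 (fully open), then the shift along the tool's x, y, z in cm, then the turn about the tool's z in rad. In form: [[claw, x, y, z, twist], ...]. A call has 1 to 10 rows; each row is the pose to reach, as a shift and turn from the pose commanded when the call began, along the tool's axes at that moment; what a row does not reach only later rows make up. A row lasts 1/8 s, in which the tool goes at most 62.5 mm and 10.7 degrees, less where a joint would pass 70% of its speed; a pose out of reach is approached as far as the arm can. A call with a gripper value outside its range is refused whole. The fingers move at their own pace and stop on an object; the grip force is fixed at half the most. Time passes only in rows, so rows that repeat a pose let the fingers close. It gives the time, the measured TCP pose, the force, the opening and the grip force at its end, in the units of the state.
- ctrl.state(): the state, without advancing time (a new reading comes with each control period).
- viewer.get_image(name): name is "scene" or "top" or "wrist"; returns a dict with "color" (480x640x3 uint8, red, green, blue), "camera_matrix" (3x3 intrinsics, pixels), "k1" (the pictures are not rectified: a ray, as slopes to the right and down, at radius r is drawn at 1 + k1 r^2 times it, then the intrinsics apply), "pose" (4x4, takes a point from camera to world coordinates). Camera axes: x right, y down, z forward; pixel columns grow to the right and rows downward; lengths in m; the calibration is good to about 2 mm. A picture is of the moment at which its call begins. There is no depth.
- ctrl.job_done(): hands the job in; it is judged then, once.
Trained networks look in a picture, given as the dict that the camera call returned (one of the last four; its "shot" number tells which), for a name from the list of things; names that differ only in an ending like _2 or _b are one class to them, and where a whole thing is asked for, a point or a joint stands for the part that bears it (a point fixed in the world has none). Each returns a list of dicts, best first, with "score" (0 to 1); they miss things now and then, are a little off and sometimes report something else, mostly with a low value. They report only what shows in the picture. A call takes as long as a camera call.
- spotter.outline_of(target, picture): "pixels" (480x640 bool, what is visible of it) and "box" ([left, top, width, height] in pixels, round what is visible of it).
- spotter.landmark_of(target, picture): "centre" ([column, row] in pixels: a listed point, or the origin of a listed thing).
The state is a dict: "time_s": time; "joint_positions": joint angles; "dq": joint speeds; "effort": joint torques, N m; "eef_pos": TCP position; "tool_rot": TCP orientation; "wrist_force": force on the tool from outside, world axes, zero at the start; "torque": the same for the moment, N m; "width": opening from 0.0 (shut) to 1.0 (fully open); "finger_force": force on a finger pad.
Only numpy, scipy, OpenCV 4.12 (cv2) and the standard library are available. Lean on these libraries where they do the work, as an engineer would, in place of code of your own. Each camera call takes 0.05 s, during which the arm holds its last target. There are 200 camera calls.

TASK

Lock the detergent chest on the laundry counter: slide its spring-loaded bolt across until you feel it meet its stop, then, holding it there, swing the handle down as far as it goes into the notch of the keeper plate and let go. Work gently, without ramming the bolt or forcing the handle against the plate, and leave the three things that stand on the chest where they are.

Things in the scene. Friction and masses are not known exactly. Their poses are not given: they have to be found in the camera images.
- chest: white detergent chest, fixed, 280 (x) x 400 (y) x 120 mm high; origin: centre of its underside; x points away from its front with the pull bar, y along the bolt's slide, z up. Its flat top (z = 120) is a lid, with a seam at y = 56 to the fixed deck beyond. A steel barrel bolt lies on the top along y: rear guide (y -105 to -85), handle, keeper, staple. The guide rises 38 mm above the top.
- bolt: 12 mm round steel rod, 212 mm long; origin on its axis at the root of the handle; axes as the chest's. Slides along the chest's +y and turns about itself. A spring draws it back to rest: 4 N at rest, 0.08 N more per mm. It runs back if let go before the handle is in the notch; in the notch it springs back up to 3 mm to the notch's near edge and stays. It may bear on the keeper with 25 N at most.
- rest (a point): fixed point on the rod's axis where the bolt's origin lies at rest: in the chest's frame x 30, y -30, z 144 mm, so the axis is 24 mm above the chest's top. Beside the rod, towards the chest's -x, runs the keeper: an upright steel plate, 15 to 21 mm from the axis, upper edge 12 mm above the axis. All along it the plate stops the handle at about 0.9 rad, except at its one notch.
- mean_stop (a point): fixed point on the axis, 45 mm beyond rest: where the bolt's origin meets the stop on average. The keeper is clamped by hand, so the true stop lies up to 20 mm before or beyond: find it by feel or sight. The stop is a bridge of the keeper over the rod, 15 mm long, top 26 mm above the axis. The plate's 11 mm wide notch ends at the bridge: stem against bridge, it is in line with the notch.
- staple (a point): fixed point on the axis amid the staple on the deck, 16 mm long in y, 25 mm wide, top 38 mm above the chest's top; the bolt's end enters it as it slides across. Axes as the chest's.
- handle (a joint): turn of the handle about the rod: 0 = straight up, growing as it swings down towards the chest's -x side (its front); 1.57 = level, as far down as it goes. Starts between 0 and 0.6; stiff enough (0.08 N m) to stay where left. Below 0.8 it clears the plate; above 1.25 its stem is sunk below the plate's edge.
- knob (a point): centre of the steel grip at the handle's end, 60 mm from the rod's axis: a smooth round-ended barrel 22 mm thick, 30 mm long, lying along the handle, on an 8 mm stem. The handle swings in the plane across the rod, so fingers closing along the chest's y can keep pointing down while the grip pivots between them. With the handle level, the grip's centre is 24 mm above the chest's top.
- scoop: bystander: clear plastic measuring cup, 64 mm across, 50 high, on the chest's top near its front right corner; origin at the centre of its underside
- jar: bystander: glass jar with steel lid, 56 mm across, 70 high, on the chest's top near its front left corner; origin at the centre of its underside
- soap: bystander: white soap block 50 x 75 x 28 mm on the chest's top near its rear left corner; origin at the centre of its underside

How it is judged:
On the way:
1. the bolt is slid across, at least 18 mm from its rest, with its handle still up (below 0.8 rad) (y of bolt in the frame of chest above -0.012 m and value of joint handle below 0.8 rad), for 0.1 s.
At the end, for the whole second after the job is handed in: The bolt stays across (its origin beyond y = -12 mm in the chest's frame, at least 18 mm from its rest), its handle turned down into the notch (above 1.25 rad), both still and let go (y of bolt in the frame of chest above -0.012 m and value of joint handle above 1.25 rad and linear speed of bolt below 0.01 m/s and velocity of joint handle between -0.1 and 0.1 rad/s); the robot touches nothing.
It fails at once if the bolt or its handle presses on the keeper with more than 25 N (contact force between bolt and chest above 25 N).
It fails at once if a thing standing on the chest is moved more than 30 mm (distance of any of scoop, jar, soap from where it was at the start of the episode above 0.03 m).
It also fails if it takes over 64 s, if anything falls off the work surface, if the arm or the gripper's body presses on something with over 40 N, if the wrist force passes 120 N, or if a joint passes its speed limit or range.

## Working session

There is one attempt and no reset: what is moved stays moved. The work goes in short steps, Python scripts to look and compute and a tool call to move; the robot and the scene stay as the last step left them, time stands still between calls to the robot, and variables do not carry over. Pictures are saved under pics/ and viewed, at most 10 in all, crops included, and the job is handed in when it is done.

Besides the shell and the picture viewer there is one more tool, called after "Call:" as name([rows], argument=value, ...), one row to a line, values as JSON. arm_command: Moves the arm, as the interface text tells. Its arguments: {"type":"object","properties":{"motion":{"type":"array","items":{"type":"array","items":{"type":"number"}}}},"required":["motion"]}

```bash
mkdir -p pics; cat > h.py <<'E'
import numpy as np, cv2
from station import ctrl, viewer, spotter
def ray(p,uv):
    K=p["camera_matrix"];d=np.array([(uv[0]-K[0,2])/K[0,0],(uv[1]-K[1,2])/K[1,1]]);s=d.copy()
    for _ in range(20): s=d/(1+p["k1"]*(s@s))
    T=np.array(p["pose"]);v=T[:3,:3]@np.array([s[0],s[1],1]);return T[:3,3],v/np.linalg.norm(v)
def onz(p,uv,z):
    o,v=ray(p,uv);return o+v*(z-o[2])/v[2]
def tri(obs):
    A=np.zeros((3,3));b=np.zeros(3)
    for p,uv in obs:
        o,v=ray(p,uv);M=np.eye(3)-np.outer(v,v);A+=M;b+=M@o
    x=np.linalg.solve(A,b)
    r=[np.linalg.norm((np.eye(3)-np.outer(ray(p,uv)[1],ray(p,uv)[1]))@(x-ray(p,uv)[0])) for p,uv in obs]
    return x,r
def proj(p,X):
    T=np.array(p["pose"]);c=T[:3,:3].T@(np.array(X)-T[:3,3]);s=c[:2]/c[2];s=s*(1+p["k1"]*(s@s));K=p["camera_matrix"]
    return np.array([K[0,0]*s[0]+K[0,2],K[1,1]*s[1]+K[1,2]])
E
python3 - <<'E'
from h import *
np.set_printoptions(precision=4,suppress=True)
P={n:viewer.get_image(n) for n in("scene","top","wrist")}
for n in P: cv2.imwrite(f"pics/{n}0.png",P[n]["color"][...,::-1]); print(n,P[n]["pose"][:3,3],P[n]["pose"][:3,2])
for t in["chest","bolt","rest","mean_stop","staple","knob","scoop","jar","soap"]:
    obs=[]
    for n in P:
        L=spotter.landmark_of(t,P[n])
        if L: print(t,n,L[0]["centre"],round(L[0]["score"],2)); 
        if L and L[0]["score"]>.4: obs.append((P[n],L[0]["centre"]))
    if len(obs)>1: print("  ",*tri(obs))
s=ctrl.state();print(s["tool_rot"],s["eef_pos"],s["wrist_force"],ctrl.nose_length)
E
```

```text
scene [ 1.0705 -0.0921  0.5093] [-0.8124  0.1875 -0.5521]
top [0.3868 0.0429 0.8923] [ 0.194   0.0121 -0.9809]
wrist [0.1579 0.5067 0.3747] [ 0.2908 -0.1461 -0.9456]
chest top [345.0, 265.1] 0.83
bolt scene [295.1, 250.3] 0.61
bolt top [362.4, 229.9] 0.7
   [ 0.5446 -0.0126  0.1434] [np.float64(0.00021772454475574356), np.float64(0.00021772454475574505)]
rest scene [297.0, 252.1] 0.8
rest top [363.5, 232.1] 0.8
   [ 0.5422 -0.0122  0.1387] [np.float64(0.0022820801695308604), np.float64(0.0022820801695308465)]
mean_stop scene [325.6, 241.6] 0.58
mean_stop top [340.6, 238.1] 0.56
   [0.5321 0.0286 0.1434] [np.float64(0.00429173526521503), np.float64(0.004291735265215007)]
staple scene [364.6, 227.9] 0.76
staple top [299.2, 246.3] 0.78
   [0.5175 0.0938 0.1482] [np.float64(0.0006596750785804403), np.float64(0.0006596750785804326)]
knob scene [293.0, 208.0] 0.79
knob top [366.7, 232.5] 0.44
   [ 0.5286 -0.0127  0.201 ] [np.float64(0.0019044417112454226), np.float64(0.0019044417112454085)]
scoop scene [180.4, 243.3] 0.92
scoop top [457.2, 281.3] 0.83
   [ 0.4583 -0.1711  0.1224] [np.float64(0.0006585815074737647), np.float64(0.000658581507473776)]
jar scene [351.0, 201.4] 0.78
jar top [285.5, 331.2] 0.95
   [0.3788 0.1162 0.1155] [np.float64(0.002308916888344779), np.float64(0.0023089168883447934)]
soap scene [427.4, 252.2] 0.91
soap top [250.3, 226.9] 0.96
   [0.5575 0.1795 0.1192] [np.float64(0.00072537306580272), np.float64(0.0007253730658028031)]
[[-0.8953  0.4455 -0.    ]
 [ 0.4455  0.8953  0.    ]
 [ 0.      0.     -1.    ]] [0.2339 0.47   0.2503] [0.5817 1.0841 0.5317] 0.019
```

```bash
python3 - <<'E'
import cv2
a=cv2.imread("pics/scene0.png")[130:330,150:470]
b=cv2.imread("pics/top0.png")[150:350,200:520]
cv2.imwrite("pics/a0.png",cv2.resize(cv2.vconcat([a,b]),None,fx=1.5,fy=1.5,interpolation=2)) if 0 else cv2.imwrite("pics/a0.png",cv2.resize(cv2.vconcat([a[:187],b[:187]]),(513,600)))
E
```

```text
(no output)
```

View pics/a0.png

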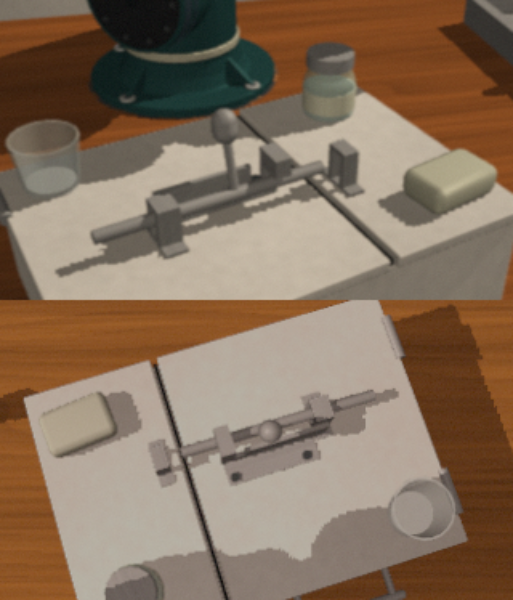

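The scene picture shows the handle almost upright (knob at about 293,208). The bridge is near (323,230) and the staple beyond it. The way from above looks clear.

```bash
python3 - <<'E'
from h import *
np.set_printoptions(precision=4,suppress=True)
P={n:viewer.get_image(n) for n in("scene","top")}
R={}
for t in["rest","bolt","mean_stop","staple"]:
    R[t]=[]
    for n in P:
        L=spotter.landmark_of(t,P[n])
        if L: R[t].append(onz(P[n],L[0]["centre"],.144)[:2])
    print(t,R[t])
# knob outlines
for n in P:
    L=spotter.landmark_of("knob",P[n]); print(n,[(l["centre"],l["score"]) for l in L])
m={t:np.mean(R[t],0) for t in R}
d=m["staple"]-m["rest"];print("yaw",np.arctan2(-d[0],d[1]),np.linalg.norm(d))
# chest outline top: rectangle
L=spotter.outline_of("chest",P["top"]);c,_=cv2.findContours(L[0]["pixels"].astype(np.uint8),0,2)
c=max(c,key=cv2.contourArea)[:,0];w=np.array([onz(P["top"],q,.12)[:2] for q in c],np.float32)
print(cv2.minAreaRect(w*1000))
E
```

```text
rest [array([ 0.5516, -0.0099]), array([ 0.5435, -0.0139])]
bolt [array([ 0.5477, -0.0109]), array([ 0.5501, -0.013 ])]
mean_stop [array([0.5334, 0.0308]), array([0.5333, 0.0287])]
staple [array([0.5115, 0.0971]), array([0.5183, 0.0958])]
scene [([292.1, 207.3], 0.96)]
top [([365.3, 232.0], 0.74)]
yaw 0.2923558562305567 0.11314003496543264
((491.09521484375, -0.64068603515625), (326.6101379394531, 417.3385925292969), 16.260648727416992)
```

Call:
arm_command([
  [1, -6, -4, -4, -0.1],
  [1, -12, -7.5, -4, -0.2],
  [1, -18, -11, -4, -0.3],
  [1, -24, -15, -4, -0.4],
  [1, -30, -19, -4, -0.5],
  [1, -36, -22.5, -4, -0.6],
  [1, -42, -26, -4, -0.74],
  [1, -48, -30, -4, -0.74],
  [1, -48, -30, -4, -0.74],
  [1, -48, -30, -4, -0.74],
])

```text
time_s: 3.4
eef_pos: [0.5313, -0.0154, 0.2896]
tool_rot: [[-0.962, -0.271, -0.001], [-0.271, 0.962, -0.0], [0.001, -0.0, -1.0]]
wrist_force: [0.4, 0.0, 0.7]
width: 1.006
finger_force: 0.0
```

```bash
python3 - <<'E'
from h import *
np.set_printoptions(precision=4,suppress=True)
s=ctrl.state();print(s["tool_rot"],s["eef_pos"],s["wrist_force"],s["joint_positions"])
P={n:viewer.get_image(n) for n in("scene","top","wrist")}
for t in["knob","bolt","rest","mean_stop","staple"]:
    obs=[]
    for n in P:
        L=spotter.landmark_of(t,P[n])
        if L: print(t,n,L[0]["centre"],round(L[0]["score"],2),onz(P[n],L[0]["centre"],.202 if t=="knob" else .144)); obs.append((P[n],L[0]["centre"]))
    if len(obs)>1: print("  ",*tri(obs))
cv2.imwrite("pics/w1.png",P["wrist"]["color"][...,::-1])
cv2.imwrite("pics/s1.png",P["scene"]["color"][...,::-1])
E
```

```text
[[-0.9625 -0.2713 -0.0006]
 [-0.2713  0.9625 -0.0002]
 [ 0.0006 -0.     -1.    ]] [ 0.5313 -0.0154  0.2896] [0.3543 0.0336 0.745 ] [-0.1823  0.2667  0.0628  1.3676 -0.0003 -0.457 ]
knob scene [289.3, 207.4] 0.86 [ 0.5283 -0.0157  0.202 ]
knob wrist [318.0, 251.3] 0.57 [ 0.5298 -0.0153  0.202 ]
   [ 0.5295 -0.0156  0.2027] [np.float64(0.0002447516147524946), np.float64(0.00024475161475251525)]
bolt scene [294.4, 250.1] 0.75 [ 0.5448 -0.0138  0.144 ]
bolt wrist [316.5, 241.5] 0.6 [ 0.5436 -0.013   0.144 ]
   [ 0.5438 -0.0133  0.1433] [np.float64(0.0003387654480260109), np.float64(0.000338765448026034)]
rest scene [299.8, 251.9] 0.92 [ 0.5507 -0.0073  0.144 ]
rest wrist [317.7, 243.5] 0.78 [ 0.5451 -0.0115  0.144 ]
   [ 0.5464 -0.0089  0.1409] [np.float64(0.002284524867078336), np.float64(0.0022845248670783033)]
mean_stop scene [323.8, 241.5] 0.95 [0.533  0.0302 0.144 ]
mean_stop wrist [371.9, 240.6] 0.58 [0.53   0.0321 0.144 ]
   [0.5304 0.0316 0.1424] [np.float64(0.0008671018931104466), np.float64(0.0008671018931104739)]
staple scene [363.4, 228.2] 0.9 [0.5115 0.0947 0.144 ]
staple wrist [447.2, 242.1] 0.81 [0.5138 0.0949 0.144 ]
   [0.5135 0.0941 0.1453] [np.float64(0.00010885288955043357), np.float64(0.00010885288955042274)]
```

View pics/w1.png

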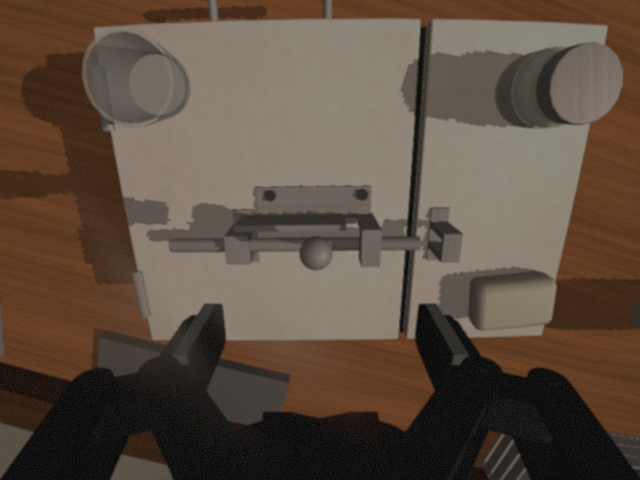

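The wrist view shows the knob at (317,252), the bridge at columns 362–382, and the flange screws at (269,195) and (361,195). The rod is level in the picture, so the yaw fits.

```bash
python3 - <<'E'
from h import *
np.set_printoptions(precision=4,suppress=True)
P=viewer.get_image("wrist")
R=ctrl.state()["tool_rot"];ex=-R[:2,0];ey=R[:2,1];k=np.array([.5295,-.0156]);e=ctrl.state()["eef_pos"][:2]
b0=np.array([.5440,-.0128])
for n,uv,z in[("bridge near top",(361.5,245),.17),("bridge far top",(382,245),.17),("flange front",(320,187),.122),("screw",(361,195),.125),("plate top front",(300,214),.156),("screwL",(269,195),.125)]:
    w=onz(P,uv,z)[:2]; print(n,"rel bolt origin x,y mm",(w-b0)@ex*1e3,(w-b0)@ey*1e3)
print("knob rel tcp tool x,y",(k-e)@R[:2,0]*1e3,(k-e)@R[:2,1]*1e3,"knob rel b0",(k-b0)@ex*1e3,(k-b0)@ey*1e3)
E
```

```text
bridge near top rel bolt origin x,y mm -6.755157863590188 35.81508428485599
bridge far top rel bolt origin x,y mm -6.725021857118617 51.69654002183729
flange front rel bolt origin x,y mm -42.82739866723975 3.8482606183685752
screw rel bolt origin x,y mm -36.35735304540531 39.5106608927189
plate top front rel bolt origin x,y mm -27.75874888141532 -12.014906249699559
screwL rel bolt origin x,y mm -36.47997109453516 -40.54336419926142
knob rel tcp tool x,y 1.3106380208376105 -2.898867269816173 knob rel b0 -14.711519220123554 1.2888762703459022
```

Call:
arm_command([
  [1, 0.1, 0, 2, 0],
  [1, 0.1, 0, 4, 0],
  [1, 0.1, 0, 5.5, 0],
  [1, 0.1, 0, 7, 0],
  [1, 0.1, 0, 8.2, 0],
  [1, 0.1, 0, 8.2, 0],
  [1, 0.1, 0, 8.2, 0],
])

```text
time_s: 5.22
eef_pos: [0.5292, -0.0128, 0.2087]
tool_rot: [[-0.962, -0.275, 0.001], [-0.275, 0.962, -0.0], [-0.0, -0.0, -1.0]]
wrist_force: [-1.2, 0.5, -0.5]
width: 1.0
finger_force: 0.0
```

```bash
python3 - <<'E'
from h import *
np.set_printoptions(precision=4,suppress=True)
s=ctrl.state();print(s["tool_rot"],s["eef_pos"],s["wrist_force"])
P={n:viewer.get_image(n) for n in("scene","wrist")}
obs=[]
for n in P:
    L=spotter.landmark_of("knob",P[n])
    if L: print(n,L[0]["centre"],round(L[0]["score"],2),onz(P[n],L[0]["centre"],.202)); obs.append((P[n],L[0]["centre"]))
if len(obs)>1:
    k=tri(obs);e=s["eef_pos"];print(k,"rel tool mm",s["tool_rot"].T@(k[0]-e)*1e3)
im=cv2.hconcat([P["wrist"]["color"][...,::-1][120:480,140:500],P["scene"]["color"][...,::-1][60:420,140:500]])
cv2.imwrite("pics/c2.png",im)
E
```

```text
[[-0.9616 -0.2746  0.0005]
 [-0.2746  0.9616 -0.0001]
 [-0.0005 -0.0003 -1.    ]] [ 0.5292 -0.0128  0.2087] [-1.2206  0.4899 -0.5198]
scene [290.3, 208.4] 0.83 [ 0.5312 -0.0148  0.202 ]
wrist [314.6, 320.3] 0.8 [ 0.5305 -0.0155  0.202 ]
(array([ 0.5308, -0.0151,  0.2017]), [np.float64(0.00033627458525015456), np.float64(0.00033627458525014534)]) rel tool mm [-0.8369 -2.6512  7.0469]
```

View pics/c2.png

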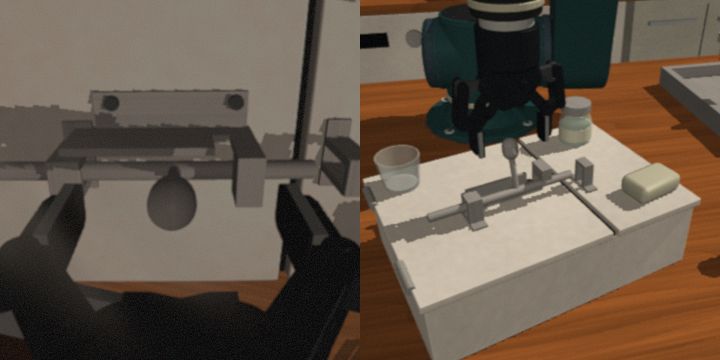

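The knob hangs between the open fingers at (172,200) in the left crop, a little to one side. The notch sits next to the bridge. I'll centre on the knob and close.

Call:
arm_command([
  [1, -0.1, -0.25, 0.3, 0],
  [1, -0.1, -0.25, 0.3, 0],
  [-1, -0.1, -0.25, 0.3, 0],
  [-1, -0.1, -0.25, 0.3, 0],
  [-1, -0.1, -0.25, 0.3, 0],
  [-1, -0.1, -0.25, 0.3, 0],
  [-1, -0.1, -0.25, 0.3, 0],
  [-1, -0.1, -0.25, 0.3, 0],
])

```text
time_s: 6.42
eef_pos: [0.5308, -0.0152, 0.2056]
tool_rot: [[-0.962, -0.274, 0.001], [-0.274, 0.962, -0.001], [-0.0, -0.001, -1.0]]
wrist_force: [-1.3, -4.9, 5.7]
width: 0.23
finger_force: 58.5
```

Call:
arm_command([
  [-1, 0, 0.3, 0, 0],
  [-1, 0, 0.6, 0, 0],
  [-1, 0, 0.9, 0, 0],
  [-1, 0, 1.2, 0, 0],
  [-1, 0, 1.5, 0, 0],
  [-1, 0, 1.8, 0, 0],
  [-1, 0, 2.1, 0, 0],
  [-1, 0, 2.3, 0, 0],
  [-1, 0, 2.3, 0, 0],
])

```text
time_s: 7.55
eef_pos: [0.5245, 0.0069, 0.2056]
tool_rot: [[-0.962, -0.274, 0.001], [-0.274, 0.962, -0.001], [-0.0, -0.001, -1.0]]
wrist_force: [-1.8, -6.6, 5.5]
width: 0.229
finger_force: 58.5
```

```bash
python3 - <<'E'
from h import *
np.set_printoptions(precision=4,suppress=True)
s=ctrl.state();R=s["tool_rot"];print(s["eef_pos"],"F tool",R.T@s["wrist_force"],s["width"])
P={n:viewer.get_image(n) for n in("scene","wrist")}
im=cv2.hconcat([P["wrist"]["color"][...,::-1][120:480,140:500],P["scene"]["color"][...,::-1][60:420,140:500]])
cv2.imwrite("pics/c3.png",im)
E
```

```text
[0.5245 0.0069 0.2056] F tool [ 3.4897 -5.8557 -5.4453] 0.22918707046464704
```

View pics/c3.png

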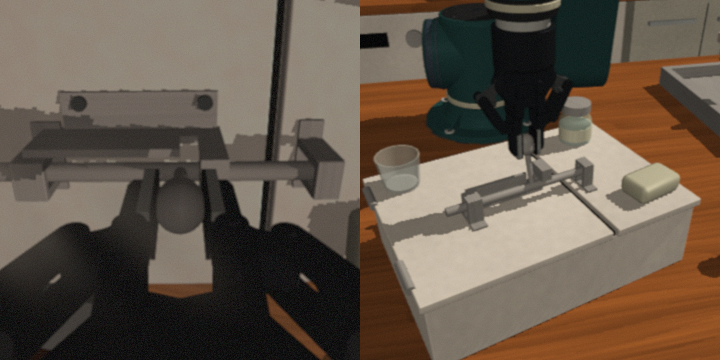

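The bolt follows the gripper. The tool reads 5.9 N, which matches the spring at 23 mm of travel. Now I'll feel for the stop.

Call:
arm_command([
  [-1, 0, 0.1, 0, 0],
  [-1, 0, 0.2, 0, 0],
  [-1, 0, 0.3, 0, 0],
  [-1, 0, 0.4, 0, 0],
  [-1, 0, 0.5, 0, 0],
  [-1, 0, 0.55, 0, 0],
  [-1, 0, 0.6, 0, 0],
  [-1, 0, 0.6, 0, 0],
])

```text
time_s: 8.65
eef_pos: [0.5229, 0.0124, 0.2056]
tool_rot: [[-0.962, -0.274, 0.001], [-0.274, 0.962, -0.002], [-0.0, -0.002, -1.0]]
wrist_force: [-1.1, -8.2, 6.0]
width: 0.23
finger_force: 58.6
```

Call:
arm_command([
  [-1, 0, 0.05, 0, 0],
  [-1, 0, 0.05, 0, 0],
  [-1, 0, 0.05, 0, 0],
])

```text
time_s: 9.02
eef_pos: [0.5227, 0.0129, 0.2056]
tool_rot: [[-0.962, -0.274, 0.001], [-0.274, 0.962, -0.002], [-0.0, -0.002, -1.0]]
wrist_force: [0.0, -7.2, 6.5]
width: 0.23
finger_force: 58.6
```

Only the spring so far, so I'll keep on.

Call:
arm_command([
  [-1, 0, 0.05, 0, 0],
  [-1, 0, 0.1, 0, 0],
  [-1, 0, 0.1, 0, 0],
  [-1, 0, 0.1, 0, 0],
])

```text
time_s: 9.52
eef_pos: [0.5226, 0.0136, 0.2057]
tool_rot: [[-0.962, -0.274, 0.001], [-0.274, 0.962, -0.002], [-0.0, -0.002, -1.0]]
wrist_force: [-1.6, -8.9, 6.6]
width: 0.236
finger_force: 58.6
```

Call:
arm_command([
  [-1, 0, 0.05, 0, 0],
  [-1, 0, 0.05, 0, 0],
  [-1, 0, 0.05, 0, 0],
])

```text
time_s: 9.9
eef_pos: [0.5226, 0.0137, 0.2057]
tool_rot: [[-0.962, -0.274, 0.001], [-0.274, 0.962, -0.003], [-0.0, -0.003, -1.0]]
wrist_force: [-0.7, -12.2, 4.9]
width: 0.23
finger_force: 58.7
```

The stop is at about 30 mm of travel: the force rose to 11.5 N while the tool stayed put. I'll ease off slightly and begin the swing.

Call:
arm_command([
  [-1, 0, -0.1, 0, 0],
  [-1, 0, -0.1, 0, 0],
  [-1, 0.32, -0.1, 0.08, 0],
  [-1, 0.64, -0.1, 0.19, 0],
  [-1, 1.0, -0.1, 0.33, 0],
  [-1, 1.28, -0.1, 0.46, 0],
  [-1, 1.57, -0.1, 0.61, 0],
  [-1, 1.57, -0.1, 0.61, 0],
])

```text
time_s: 10.9
eef_pos: [0.5074, 0.009, 0.2]
tool_rot: [[-0.962, -0.274, 0.001], [-0.274, 0.962, -0.002], [-0.001, -0.002, -1.0]]
wrist_force: [-3.9, -8.1, 12.7]
width: 0.229
finger_force: 61.2
```

Call:
arm_command([
  [-1, 0.04, 0, -0.08, 0],
  [-1, 0.04, 0, -0.08, 0],
])

```text
time_s: 11.15
eef_pos: [0.5072, 0.0091, 0.2002]
tool_rot: [[-0.962, -0.274, 0.001], [-0.274, 0.962, -0.001], [-0.0, -0.001, -1.0]]
wrist_force: [1.0, -6.9, 3.6]
width: 0.227
finger_force: 60.0
```

Call:
arm_command([
  [-1, 0.28, 0, 0.16, 0],
  [-1, 0.55, 0, 0.33, 0],
  [-1, 0.82, 0, 0.5, 0],
  [-1, 0.82, 0, 0.5, 0],
])

```text
time_s: 11.65
eef_pos: [0.4998, 0.0067, 0.1956]
tool_rot: [[-0.962, -0.275, 0.002], [-0.275, 0.962, -0.002], [-0.002, -0.002, -1.0]]
wrist_force: [0.4, -6.9, 5.8]
width: 0.228
finger_force: 58.5
```

Call:
arm_command([
  [-1, 0.3, 0, 0.2, 0],
  [-1, 0.55, 0, 0.41, 0],
  [-1, 0.79, 0, 0.63, 0],
  [-1, 0.98, 0, 0.83, 0],
  [-1, 1.15, 0, 1.05, 0],
  [-1, 1.15, 0, 1.05, 0],
])

```text
time_s: 12.4
eef_pos: [0.4878, 0.0043, 0.1842]
tool_rot: [[-0.962, -0.275, -0.0], [-0.275, 0.962, 0.0], [0.0, 0.0, -1.0]]
wrist_force: [1.0, -0.4, 0.5]
width: -0.001
finger_force: 0.0
```

```bash
python3 - <<'E'
from h import *
np.set_printoptions(precision=4,suppress=True)
P={n:viewer.get_image(n) for n in("scene","wrist")}
obs=[]
for n in P:
    L=spotter.landmark_of("knob",P[n])
    if L: print(n,L[0]["centre"],round(L[0]["score"],2)); obs.append((P[n],L[0]["centre"]))
if len(obs)>1: print(tri(obs))
im=cv2.hconcat([P["wrist"]["color"][...,::-1][120:480,140:500],P["scene"]["color"][...,::-1][60:420,140:500]])
cv2.imwrite("pics/c4.png",im)
E
```

```text
(no output)
```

View pics/c4.png

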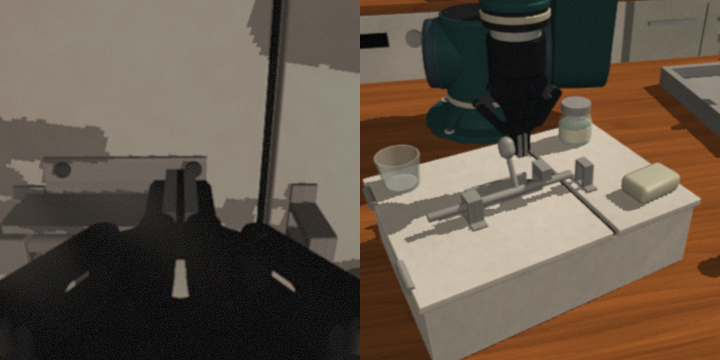

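The grip slipped off the knob's round end and the bolt ran back. In the right crop the handle is at (508,148), still up. I'll rise, open, measure again and grip deeper.

Call:
arm_command([
  [-1, 0, 0, -2, 0],
  [-1, 0, 0, -5, 0],
  [0, 0, 0, -8, 0],
  [1, -2, 0, -8, 0],
  [1, -2, 0, -8, 0],
  [1, -2, 0, -8, 0],
  [1, -2, 0, -8, 0],
  [1, -2, 0, -8, 0],
])

```text
time_s: 13.6
eef_pos: [0.5069, 0.0096, 0.2644]
tool_rot: [[-0.962, -0.275, -0.0], [-0.275, 0.962, 0.0], [0.0, 0.0, -1.0]]
wrist_force: [0.6, 0.3, 0.1]
width: 0.998
finger_force: 0.0
```

```bash
cat > m.py <<'E'
from h import *
np.set_printoptions(precision=4,suppress=True)
s=ctrl.state();R=s["tool_rot"];e=s["eef_pos"];print(e,"F tool",R.T@s["wrist_force"])
P=[viewer.get_image(n) for n in("scene","wrist")]*1
ks=[]
for t in("knob","bolt","rest"):
    obs=[]
    for p in P:
        L=spotter.landmark_of(t,p)
        if L: obs.append((p,L[0]["centre"]))
    if len(obs)>1:
        k,r=tri(obs);print(t,k,r,"rel tool mm",R.T@(k-e)*1e3)
E
python3 m.py; python3 m.py
```

```text
[0.5069 0.0096 0.2644] F tool [-0.6225  0.1099 -0.1496]
knob [ 0.518  -0.0193  0.2018] [np.float64(0.0007854316229416662), np.float64(0.0007854316229416523)] rel tool mm [ -2.7441 -30.8644  62.6352]
bolt [ 0.5445 -0.0147  0.1424] [np.float64(0.000542244056235868), np.float64(0.0005422440562358953)] rel tool mm [-29.4834 -33.7329 122.0732]
rest [ 0.5462 -0.0126  0.1419] [np.float64(0.0008258492471420108), np.float64(0.0008258492471420073)] rel tool mm [-31.7183 -32.1075 122.5695]
[0.5072 0.0097 0.2645] F tool [-0.5741  0.0763  0.485 ]
knob [ 0.5187 -0.0208  0.1965] [np.float64(0.0021787568966664373), np.float64(0.0021787568966664095)] rel tool mm [ -2.6044 -32.4954  67.958 ]
bolt [ 0.5433 -0.0117  0.1432] [np.float64(0.0011096929184671981), np.float64(0.001109692918467194)] rel tool mm [-28.8501 -30.5077 121.2495]
rest [ 0.5465 -0.0128  0.1413] [np.float64(0.000128523621733386), np.float64(0.00012852362173341837)] rel tool mm [-31.6292 -32.3826 123.1161]
```

Call:
arm_command([
  [1, -0.5, -1.5, 1, 0],
  [1, -0.5, -3.15, 2, 0],
  [1, -0.5, -3.15, 4, 0],
  [1, -0.5, -3.15, 5.5, 0],
  [1, -0.5, -3.15, 7.1, 0],
  [1, -0.5, -3.15, 7.1, 0],
  [1, -0.5, -3.15, 7.1, 0],
])

```text
time_s: 15.28
eef_pos: [0.5209, -0.0198, 0.1936]
tool_rot: [[-0.962, -0.274, 0.0], [-0.274, 0.962, -0.0], [-0.0, -0.0, -1.0]]
wrist_force: [-0.7, 0.6, 0.5]
width: 1.001
finger_force: 0.0
```

```bash
python3 m.py; python3 m.py
```

```text
[ 0.5209 -0.0198  0.1936] F tool [ 0.4984  0.7526 -0.4842]
knob [ 0.5185 -0.0187  0.1993] [np.float64(0.0011392492029297365), np.float64(0.0011392492029297019)] rel tool mm [ 1.9746  1.6945 -5.6543]
bolt [ 0.5444 -0.0115  0.1446] [np.float64(0.0016226310136439805), np.float64(0.0016226310136439822)] rel tool mm [-24.8999   1.4936  49.0815]
rest [ 0.5466 -0.011   0.1441] [np.float64(0.001668546697421238), np.float64(0.0016685466974212435)] rel tool mm [-27.0943   1.4176  49.5773]
[ 0.5208 -0.0192  0.1937] F tool [0.2204 0.2398 0.7783]
knob [ 0.5189 -0.019   0.1979] [np.float64(0.0010692813410122413), np.float64(0.0010692813410122515)] rel tool mm [ 1.7269  0.7046 -4.2288]
bolt [ 0.532  -0.0909  0.1805] [np.float64(0.07178590450267378), np.float64(0.07178590450267376)] rel tool mm [  8.8915 -71.9495  13.1981]
rest [ 0.5461 -0.0124  0.1408] [np.float64(0.0006791359645853133), np.float64(0.0006791359645853087)] rel tool mm [-26.2164  -0.3914  52.8599]
```

Call:
arm_command([
  [-1, 0, 0.1, 0, 0],
  [-1, 0, 0.1, 0, 0],
  [-1, 0, 0.1, 0, 0],
  [-1, 0, 0.1, 0, 0],
  [-1, 0, 0.1, 0, 0],
  [-1, 0, 0.1, 0, 0],
])

```text
time_s: 16.82
eef_pos: [0.5205, -0.0186, 0.1937]
tool_rot: [[-0.962, -0.274, 0.0], [-0.274, 0.962, -0.001], [-0.0, -0.001, -1.0]]
wrist_force: [-1.4, -5.1, 5.2]
width: 0.236
finger_force: 58.4
```

Call:
arm_command([
  [-1, 0, 0.4, 0, 0],
  [-1, 0, 0.8, 0, 0],
  [-1, 0, 1.2, 0, 0],
  [-1, 0, 1.6, 0, 0],
  [-1, 0, 2.0, 0, 0],
  [-1, 0, 2.4, 0, 0],
  [-1, 0, 2.7, 0, 0],
  [-1, 0, 2.85, 0, 0],
  [-1, 0, 2.95, 0, 0],
  [-1, 0, 2.95, 0, 0],
])

```text
time_s: 18.08
eef_pos: [0.5123, 0.0095, 0.1937]
tool_rot: [[-0.962, -0.274, 0.0], [-0.274, 0.962, -0.001], [0.0, -0.001, -1.0]]
wrist_force: [-3.0, -6.7, 5.5]
width: 0.234
finger_force: 58.5
```

Call:
arm_command([
  [-1, 0, 0.05, 0, 0],
  [-1, 0, 0.1, 0, 0],
  [-1, 0, 0.1, 0, 0],
])

```text
time_s: 18.45
eef_pos: [0.5121, 0.0104, 0.1937]
tool_rot: [[-0.962, -0.274, 0.0], [-0.274, 0.962, -0.002], [0.0, -0.002, -1.0]]
wrist_force: [-1.4, -7.9, 5.3]
width: 0.233
finger_force: 58.5
```

Call:
arm_command([
  [-1, 0, 0.05, 0, 0],
  [-1, 0, 0.08, 0, 0],
  [-1, 0, 0.08, 0, 0],
])

```text
time_s: 18.82
eef_pos: [0.5121, 0.0106, 0.1938]
tool_rot: [[-0.962, -0.274, 0.001], [-0.274, 0.962, -0.003], [0.0, -0.003, -1.0]]
wrist_force: [-1.5, -13.0, 4.5]
width: 0.232
finger_force: 58.7
```

At the stop again with 12 N. I'll ease off 1 mm and swing, checking the force on the way.

Call:
arm_command([
  [-1, 0, -0.1, 0, 0],
  [-1, 0.24, -0.1, 0.13, 0],
  [-1, 0.47, -0.1, 0.27, 0],
  [-1, 0.7, -0.1, 0.41, 0],
  [-1, 0.7, -0.1, 0.41, 0],
])

```text
time_s: 19.45
eef_pos: [0.5065, 0.0084, 0.1902]
tool_rot: [[-0.962, -0.274, 0.003], [-0.274, 0.962, -0.001], [-0.003, -0.002, -1.0]]
wrist_force: [2.8, -6.8, 7.5]
width: 0.236
finger_force: 59.1
```

Call:
arm_command([
  [-1, 0.23, 0, 0.14, 0],
  [-1, 0.45, 0, 0.31, 0],
  [-1, 0.66, 0, 0.49, 0],
  [-1, 0.86, 0, 0.68, 0],
  [-1, 0.86, 0, 0.68, 0],
])

```text
time_s: 20.08
eef_pos: [0.4984, 0.0061, 0.183]
tool_rot: [[-0.962, -0.274, 0.003], [-0.274, 0.962, -0.001], [-0.003, -0.002, -1.0]]
wrist_force: [6.2, -4.6, -0.0]
width: 0.234
finger_force: 61.3
```

Call:
arm_command([
  [-1, 0.2, 0, 0.23, 0],
  [-1, 0.38, 0, 0.47, 0],
  [-1, 0.54, 0, 0.69, 0],
  [-1, 0.7, 0, 0.92, 0],
  [-1, 0.7, 0, 0.92, 0],
])

```text
time_s: 20.7
eef_pos: [0.4919, 0.0042, 0.1737]
tool_rot: [[-0.962, -0.274, 0.003], [-0.274, 0.962, -0.001], [-0.003, -0.002, -1.0]]
wrist_force: [7.7, -4.8, -3.2]
width: 0.235
finger_force: 64.9
```

Past the plate edge: the handle is at about 0.99 rad and in the notch. On with a slightly smaller radius.

Call:
arm_command([
  [-1, 0.02, 0, 0.26, 0],
  [-1, 0.12, 0, 0.53, 0],
  [-1, 0.22, 0, 0.78, 0],
  [-1, 0.32, 0, 1.02, 0],
  [-1, 0.32, 0, 1.02, 0],
])

```text
time_s: 21.32
eef_pos: [0.4893, 0.0034, 0.1637]
tool_rot: [[-0.962, -0.274, 0.004], [-0.274, 0.962, -0.0], [-0.004, -0.001, -1.0]]
wrist_force: [10.7, -4.5, -2.0]
width: 0.235
finger_force: 68.5
```

Call:
arm_command([
  [-1, -0.12, 0, 0.2, 0],
  [-1, -0.1, 0, 0.4, 0],
  [-1, -0.08, 0, 0.6, 0],
  [-1, -0.05, 0, 0.82, 0],
  [-1, -0.05, 0, 1.05, 0],
  [-1, -0.05, 0, 1.05, 0],
])

```text
time_s: 22.08
eef_pos: [0.4896, 0.0035, 0.1532]
tool_rot: [[-0.961, -0.275, 0.004], [-0.275, 0.961, -0.001], [-0.003, -0.002, -1.0]]
wrist_force: [9.2, -4.9, -0.4]
width: 0.233
finger_force: 58.4
```

Call:
arm_command([
  [-1, -0.06, 0, 0.2, 0],
  [-1, -0.06, 0, 0.4, 0],
  [-1, -0.06, 0, 0.6, 0],
  [-1, -0.06, 0, 0.75, 0],
  [-1, -0.06, 0, 0.75, 0],
])

```text
time_s: 22.7
eef_pos: [0.4875, 0.0031, 0.1452]
tool_rot: [[-0.962, -0.274, -0.002], [-0.274, 0.962, -0.003], [0.002, -0.002, -1.0]]
wrist_force: [-8.3, -10.5, 6.2]
width: 0.238
finger_force: 64.9
```

The handle is down at about 1.55 rad and the end of travel can be felt. I'll let go and rise.

Call:
arm_command([
  [-1, 0.05, 0, -0.04, 0],
  [0, 0.05, 0, -0.04, 0],
  [0.4, 0.05, 0, -0.04, 0],
  [0.4, 0.05, 0, -0.04, 0],
  [0.4, 0.05, 0, -0.04, 0],
  [0.4, 0.05, 0, -1.5, 0],
  [0.4, 0.05, 0, -4, 0],
  [0.4, 0.05, 0, -8, 0],
  [0.4, 0.05, 0, -12, 0],
  [0.4, 0.05, 0, -12, 0],
])

```text
time_s: 23.95
eef_pos: [0.489, 0.0038, 0.2675]
tool_rot: [[-0.962, -0.275, 0.004], [-0.275, 0.962, -0.001], [-0.004, -0.002, -1.0]]
wrist_force: [-0.2, -0.9, 0.1]
width: 0.704
finger_force: 0.0
```

```bash
python3 m.py; python3 - <<'E'
from h import *
P={n:viewer.get_image(n) for n in("scene","wrist")}
im=cv2.hconcat([P["wrist"]["color"][...,::-1][60:420,140:500],P["scene"]["color"][...,::-1][60:420,140:500]])
cv2.imwrite("pics/c5.png",im)
E
```

```text
[0.489  0.0038 0.2675] F tool [ 0.4053 -0.8352 -0.089 ]
knob [ 0.4822 -0.0021  0.1583] [np.float64(5.939376862614823e-05), np.float64(5.9393768626138857e-05)] rel tool mm [  8.5521  -3.7053 109.2309]
bolt [0.5362 0.0162 0.1446] [np.float64(0.00133468432482321), np.float64(0.001334684324823205)] rel tool mm [-48.3388  -0.847  123.142 ]
rest [ 0.5462 -0.0113  0.1411] [np.float64(0.0007962428293950497), np.float64(0.0007962428293950798)] rel tool mm [-50.3382 -30.047  126.699 ]
```

View pics/c5.png

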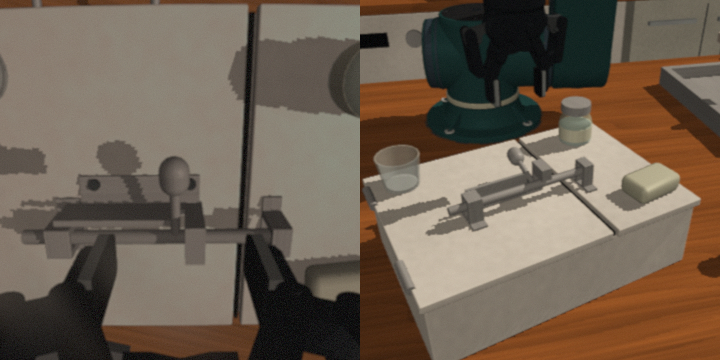

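The stem is in the notch beside the bridge (wrist crop 177,220), but the knob is at z 0.158, so the handle is only at about 1.32 rad. I'll press it the rest of the way with shut fingers from above.

Call:
arm_command([
  [-1, 0.85, -0.25, 0, 0],
  [-1, 0.85, -0.25, 0, 0],
  [-1, 0.85, -0.25, 0, 0],
  [-1, 0.85, -0.25, 0, 0],
  [-1, 0.85, -0.25, 3, 0],
  [-1, 0.85, -0.25, 5.5, 0],
  [-1, 0.85, -0.25, 7, 0],
  [-1, 0.85, -0.25, 7.4, 0],
  [-1, 0.85, -0.25, 7.4, 0],
])

```text
time_s: 25.58
eef_pos: [0.4805, -0.0008, 0.1915]
tool_rot: [[-0.962, -0.275, 0.0], [-0.275, 0.962, -0.0], [-0.0, -0.0, -1.0]]
wrist_force: [-0.4, -0.8, -0.2]
width: -0.004
finger_force: 0.0
```

Call:
arm_command([
  [-1, 0, 0, 0.2, 0],
  [-1, 0.03, 0, 0.4, 0],
  [-1, 0.06, 0, 0.6, 0],
  [-1, 0.1, 0, 0.8, 0],
  [-1, 0.1, 0, 1.0, 0],
  [-1, 0.1, 0, 1.1, 0],
])

```text
time_s: 26.32
eef_pos: [0.4794, -0.0011, 0.18]
tool_rot: [[-0.962, -0.275, -0.0], [-0.275, 0.962, 0.0], [0.0, 0.0, -1.0]]
wrist_force: [-1.3, -0.4, 0.3]
width: -0.0
finger_force: 0.8
```

Call:
arm_command([
  [-1, 0, 0, 0.1, 0],
  [-1, 0, 0, 0.2, 0],
  [-1, 0, 0, 0.3, 0],
  [-1, 0, 0, 0.4, 0],
  [-1, 0, 0, 0.5, 0],
  [-1, 0, 0, 0.5, 0],
])

```text
time_s: 27.08
eef_pos: [0.4794, -0.0011, 0.1751]
tool_rot: [[-0.962, -0.275, -0.0], [-0.275, 0.962, 0.0], [0.0, 0.0, -1.0]]
wrist_force: [-1.3, 0.1, -0.2]
width: 0.0
finger_force: 0.1
```

Call:
arm_command([
  [-1, 0, 0, 0.07, 0],
  [-1, 0, 0, 0.14, 0],
  [-1, 0, 0, 0.2, 0],
  [-1, 0, 0, 0.2, 0],
])

```text
time_s: 27.58
eef_pos: [0.4794, -0.0011, 0.1732]
tool_rot: [[-0.962, -0.275, -0.0], [-0.275, 0.962, -0.0], [0.0, -0.0, -1.0]]
wrist_force: [-2.1, 0.1, 3.6]
width: 0.001
finger_force: 1.6
```

```bash
python3 m.py; python3 - <<'E'
from h import *
P={n:viewer.get_image(n) for n in("scene","wrist")}
im=cv2.hconcat([P["wrist"]["color"][...,::-1][60:420,140:500],cv2.resize(P["scene"]["color"][...,::-1][160:340,220:400],None,fx=2,fy=2)])
cv2.imwrite("pics/c6.png",im)
E
```

```text
[ 0.4794 -0.0011  0.1732] F tool [ 1.9822  0.6658 -3.5829]
knob [ 0.4813 -0.0014  0.1432] [np.float64(0.002416359813138726), np.float64(0.002416359813138722)] rel tool mm [-1.7589 -0.7842 30.0143]
bolt [0.5378 0.0133 0.1432] [np.float64(0.0010199974816338454), np.float64(0.0010199974816338464)] rel tool mm [-60.1844  -2.1554  30.0853]
```

View pics/c6.png

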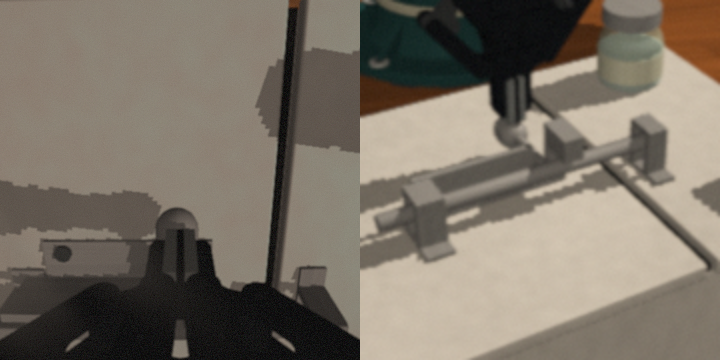

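The knob is level now (z 0.143) and sits under the fingertips with 3.6 N. I'll rise and check.

Call:
arm_command([
  [-1, 0, 0, -2, 0],
  [-1, 0, 0, -5, 0],
  [-1, 0, 0, -9, 0],
  [-1, 0, 0, -9, 0],
  [-1, 0, 0, -9, 0],
])

```text
time_s: 28.7
eef_pos: [0.4794, -0.001, 0.2626]
tool_rot: [[-0.962, -0.275, -0.0], [-0.275, 0.962, 0.0], [0.0, 0.0, -1.0]]
wrist_force: [0.1, 0.3, -0.1]
width: -0.003
finger_force: 0.0
```

```bash
python3 m.py; python3 m.py
```

```text
[ 0.4794 -0.001   0.2626] F tool [-0.1598  0.2852  0.054 ]
knob [ 0.4802 -0.0049  0.1451] [np.float64(0.00010359056619053811), np.float64(0.00010359056619051964)] rel tool mm [  0.2776  -4.0065 117.4364]
rest [ 0.5486 -0.0118  0.1416] [np.float64(0.0006263885235459554), np.float64(0.0006263885235459735)] rel tool mm [-63.6162 -29.4046 120.9507]
[ 0.4793 -0.0011  0.2629] F tool [ 0.4746 -0.5575 -0.4273]
knob [ 0.4811 -0.0006  0.1397] [np.float64(0.0015576416620954763), np.float64(0.0015576416620954746)] rel tool mm [ -1.8421  -0.057  123.2649]
rest [ 0.5476 -0.0128  0.1414] [np.float64(0.0021825828061007232), np.float64(0.0021825828061007146)] rel tool mm [-62.5047 -30.0469 121.5223]
```

The handle is level, the bolt is across by about 28 mm, and the arm is clear.

```bash
python3 -c "
from station import ctrl
print(ctrl.job_done())"
```

```text
the job is handed in; nothing more can be done
None
```

The chest is locked and handed in: the bolt is about 28 mm across, its handle is level in the keeper's notch and let go, and no force I read exceeded about 16 N; my first grip slipped mid-swing and the bolt ran back, so I gripped again lower and redid it (no verdict came back at hand-in).

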